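# Clip the tag peg onto the wide bin's sloping lip

## Robot

A 6-joint arm with a two-finger parallel gripper is mounted at the origin on the work surface. World frame = base frame: x ahead of the robot, y to its left, z up, the work surface at z = 0. Lengths are in m, angles in rad, forces in N, time in s.
With the tool pointing down it reaches from about 0.35 to 0.975 m from the base axis. Payload 4.9 kg.
Tool frame: the origin (TCP) lies at the very end of the fingers, on their centre line; the grasp point (between the pads) lies 19 mm behind it; z points along the fingers, y is the line along which they close (so a half turn about z gives the same grasp; the last joint's range is limited). The gripper opens to 85 mm and grips with 20 to 120 N. Pads are 22 mm wide; open, the fingers measure 114 mm over their backs; the gripper's body (76 mm by 85 mm) begins 54 mm behind the grasp point. The pads swing forward as they close: fully open they stand 13 mm farther back than shut.
Start: joints at [1.171, 0.053, 1.613, -0, 1.476, -0.119], TCP at [0.173, 0.601, 0.231] pointing down, gripper open.
Joint ranges: [-3.01, 3.01], [-1.01, 2.22], [0.06, 2.58], [-1.02, 4.17], [0.09, 2.62], [-3.14, 3.14]. Speed limits (rad/s): [2.57, 2.57, 3.14, 3.14, 3.14, 3.14].

## Interface

Orientations are given as a unit quaternion [w, x, y, z].
In Python, from plant import manip gives the robot as it stands.
- The arm moves only by the shell command python3 -m pendant 'ROWS'. ROWS is JSON, a list of rows, each a list of 3 entries, a list of its own where there are three numbers: the opening, from 0 (shut) to 1 (fully open), then the shift along the tool's x, y, z in units of 12 cm (1.0 is 12 cm), then the turn about the tool's z in units of pi rad (1.0 is pi rad). In form: [[gripper, [dx, dy, dz], roll], ...]. A call has 1 to 10 rows; each row is the pose to reach, as a shift and turn from the pose commanded when the call began, along the tool's axes at that moment, turning the shorter way round; what a row does not reach only later rows make up. A row lasts 1/10 s, in which the tool goes at most 50 mm and 8.59 degrees, less where a joint would pass 70% of its speed; a pose out of reach is approached as far as the arm can. A call with a number of a shift or a turn outside -1 to 1 is refused whole. A call with a gripper value outside its range is refused whole. The fingers move at their own pace and stop on an object; the grip force is fixed at half the most. Time passes only in rows, so rows that repeat a pose let the fingers close. It gives the time, the measured TCP pose, the force, the opening and the grip force at its end, in the units of the state.
- manip.state(): the state, without advancing time (a new reading comes with each control period).
- manip.grab_frame(name): name is "side" or "top" or "wrist"; returns a dict with "img" (480x640x3 uint8, red, green, blue), "fx", "fy", "cx", "cy" (pixels), "D" ([k1, k2, p1, p2, k3] as OpenCV has them; the pictures are not rectified), "eye" and "rotation" of the camera in the world; the wrist camera has in their place "tool_from_camera" (4x4, takes a point from camera to tool coordinates, whose origin is the TCP and whose axes are the flange's). Camera axes: x right, y down, z forward; pixel columns grow to the right and rows downward; lengths in m; the calibration is good to about 2 mm. A picture is of the moment at which its call begins: read the wrist's pose just before it. There is no depth.
- manip.job_done(): hands the job in; it is judged then, once.
The state is a dict: "time": time; "joint_pos": joint angles; "joint_vel": joint speeds; "joint_efforts": joint torques, N m; "tool_pos": TCP position; "tool_rot": TCP orientation; "contact_force": force on the tool from outside, world axes, zero at the start; "ft_torque": the same for the moment, N m; "gripper_width": opening from 0.0 (shut) to 1.0 (fully open); "grasp_force": force on a finger pad.
Only numpy, scipy, OpenCV 4.12 (cv2) and the standard library are available. Lean on these libraries where they do the work, as an engineer would, in place of code of your own. Each camera call takes 0.05 s, during which the arm holds its last target. There are 200 camera calls.

## Task

In the laundry room, squeeze open the big wooden spring peg that is stored on the metal stand, take it off, and clip it onto the sloping front lip of the wider of the two white bins, anywhere along that lip. Push it fully down, square to the lip and with its whole width on it, let it spring shut, leave it clamped there by itself, and do not disturb the other things on the counter.

Things in the scene. Friction and masses are not known exactly. Their poses are not given: they have to be found in the camera images.
- peg_clip: Wooden spring peg, 111 mm long, 26 wide, 85 g, paper tag (46 x 40 mm) outside its -x jaw; starts clipped upright on the stand. Origin: underside of its 20 mm steel barrel, midway between the jaws, where the edge it is clipped on touches. z: jaws to handles; x: opening direction; y: hinge line (at z +10). Jaws reach to z -42, tips pinch at -26 to -42. Axes belong to the -x half.
- peg_handles (a point): Point midway between the two round grips (diameter 14 mm) of the closed peg, 62 mm from its origin along z. The grips are 58 mm over their outsides; the peg ends 7 mm above this point. Press them together along the peg's x to open the jaws: about 8 N to begin, 11 N at 0.42 rad.
- peg_jaw (a joint): Opening angle of the peg (rad): 0 pinching a 6 mm panel, -0.08 shut on nothing, 0.55 fully open; a spring closes it. Grips pressed to 36 mm over their outsides give about 0.42, jaw tips about 24 mm apart. Held so, each half leans half this angle from the peg's midline.
- stand: Fixed aluminium stand: base plate 110 x 160 x 6 mm, and an upright panel 6 mm thick, 160 mm wide along y, with its top edge at z = 106 mm. Origin: centre of the underside, below the panel. The peg starts on this edge, up to 40 mm from its middle, x axes of both parallel.
- wide_bin: Fixed white plastic bin, 200 mm wide (y), tub 150 mm deep (x), for boxed stock; back wall 150 mm and sides 110 mm high. Origin on the counter, 55 mm behind the outside of the upright part of its front wall. Front faces its -x, roughly towards the robot.
- wide_bin_lip: Flared front lip of the wide bin, fixed: panel 6 mm thick, 200 wide (y), 95 from edge to root. Origin: middle of its free top edge, 150 mm above the counter. z: up along the panel, out of the edge, leaning 35 degrees from vertical towards the bin's front; x: square to the panel; y: along the edge. A clipped peg has its origin at x 0, z 0 here and its z along this z.
- narrow_bin: Fixed white plastic bin of the same shape but only 120 mm wide; not to be used. Origin as for the wide bin.
- softener_jar: Bystander: grey jar, diameter 70, height 100 mm, between robot and bins. Origin at the centre of its underside.
- scoop_cup: Bystander: white plastic cup, diameter 72, height 70 mm, between robot and bins. Origin at the centre of its underside.
- detergent: Bystander: white bottle, diameter 70, height 170 mm, beyond the bins. Origin at the centre of its underside.
- soap_carton: Bystander: cardboard box 50 x 110 x 70 mm (x, y, height), beyond the bins. Origin at the centre of its underside.
Mind the look-alikes: they are no part of the job. Leave any purple or red look-alike of the stand alone.

How it is judged:
On the way, in this order (a step that is already met when the one before it is completed fails the run):
1. the peg is taken off the stand (distance between peg_clip and stand above 0.17 m and contact force between peg_clip and stand below 0.1 N), for 0.1 s.
2. the peg is held squeezed open (over 0.15 rad) at the wide bin's lip (value of joint peg_jaw above 0.15 rad and distance between peg_clip and wide_bin_lip below 0.12 m and contact force between peg_clip and the fingers above 2 N), for 0.1 s.
At the end, for the whole second after the job is handed in: The peg is clamped at rest on the wide bin's lip with the lip between its jaws: barrel within 9 mm of the edge, within 6 mm of the lip's mid-plane, its whole width on the lip (origin within 90 mm of the middle), its axis within 0.22 rad of the lip's slope, sprung shut (joint -0.05 to 0.1) (x of peg_clip in the frame of wide_bin_lip between -0.006 and 0.006 m and y of peg_clip in the frame of wide_bin_lip between -0.09 and 0.09 m and z of peg_clip in the frame of wide_bin_lip between -0.004 and 0.009 m and angle between the z axis of peg_clip and the z axis of wide_bin_lip, either way round below 0.22 rad and value of joint peg_jaw between -0.05 and 0.1 rad and contact force between peg_clip and wide_bin_lip above 2 N and linear speed of peg_clip below 0.02 m/s); the robot touches nothing.
It fails at once if the jar is moved over 30 mm or tipped (distance of softener_jar from where it was at the start of the episode above 0.03 m or angle between softener_jar's own z axis and vertical above 0.4 rad).
It fails at once if the cup is moved over 30 mm or tipped (distance of scoop_cup from where it was at the start of the episode above 0.03 m or angle between scoop_cup's own z axis and vertical above 0.4 rad).
It fails at once if the bottle is moved over 30 mm or tipped (distance of detergent from where it was at the start of the episode above 0.03 m or angle between detergent's own z axis and vertical above 0.4 rad).
It fails at once if the carton is moved over 30 mm or tipped (distance of soap_carton from where it was at the start of the episode above 0.03 m or angle between soap_carton's own z axis and vertical above 0.4 rad).
It also fails if it takes over 38 s, if anything falls off the work surface, if the arm or the gripper's body presses on something with over 40 N, if the wrist force passes 120 N, or if a joint passes its speed limit or range.

## Working session

There is one attempt and no reset: what is moved stays moved. The work goes in short steps, Python scripts to look and compute and a shell command to move; the robot and the scene stay as the last step left them, time stands still between calls to the robot, and variables do not carry over. Pictures are saved under pics/ and viewed, at most 11 in all, crops included, and the job is handed in when it is done.

```bash
ls; mkdir -p pics
python3 - <<'E'
from plant import manip
import cv2,numpy as np,pickle
s=manip.state();print(s['time'],s['tool_pos'],s['tool_rot'])
fs={}
for n in ("side","top","wrist"):
    f=manip.grab_frame(n);fs[n]=f;cv2.imwrite(f"pics/{n}0.png",f["img"][:,:,::-1])
    print(n,{k:np.round(v,3).tolist() for k,v in f.items() if k!="img"})
pickle.dump((s,fs),open("f0.pkl","wb"))
E
```

```text
pics
0.0 [0.17295298 0.59995066 0.2300747 ] [-2.57373096e-04  1.39946965e-01  9.90158483e-01 -9.79166602e-04]
side {'fx': 498.566, 'fy': 498.566, 'cx': 318.273, 'cy': 239.939, 'D': [0.047, 0.0, 0.0, 0.0, 0.0], 'eye': [0.285, 0.756, 0.873], 'rotation': [0.067, -0.129, 0.899, -0.413]}
top {'fx': 526.977, 'fy': 526.977, 'cx': 316.125, 'cy': 242.983, 'D': [-0.133, 0.0, 0.0, 0.0, 0.0], 'eye': [0.42, -0.094, 1.223], 'rotation': [-0.049, 0.712, -0.699, 0.054]}
wrist {'fx': 355.159, 'fy': 355.159, 'cx': 319.136, 'cy': 238.307, 'D': [-0.04, 0.0, 0.0, 0.0, 0.0], 'tool_from_camera': [[-0.0, -0.954, -0.299, 0.075], [1.0, -0.0, 0.001, -0.001], [-0.001, -0.299, 0.954, -0.142], [0.0, 0.0, 0.0, 1.0]]}
```

View pics/top0.png

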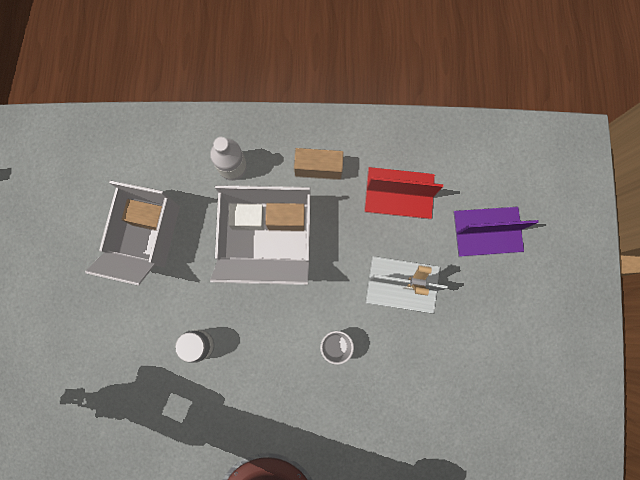

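View pics/side0.png

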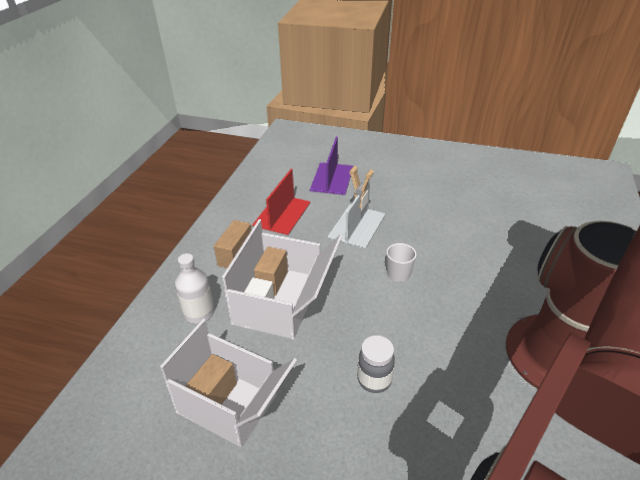

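The top view shows three stands. The bare aluminium one at (403,285) carries the peg at about (421,280) and fits the description; the red one at (402,193) and the purple one at (489,231) are look-alikes. Of the two bins, the one at (262,235) is the wider; the one at (130,230) is the narrow one, not to be used. The side view agrees: the peg is on the grey stand at (360,190). I'll confirm this in an enlarged crop with measured corners.

```bash
cat > h.py <<'E'
import cv2,numpy as np
from scipy.spatial.transform import Rotation as R
def q2m(q): return R.from_quat([q[1],q[2],q[3],q[0]]).as_matrix()
def cam(f,s=None):
    K=np.array([[f['fx'],0,f['cx']],[0,f['fy'],f['cy']],[0,0,1.]])
    if 'eye' in f:
        r=np.array(f['rotation']); return K,np.array(f['D']),(r if r.shape==(3,3) else q2m(r)),np.array(f['eye'])
    T=np.eye(4);T[:3,:3]=q2m(s['tool_rot']);T[:3,3]=s['tool_pos'];T=T@np.array(f['tool_from_camera'])
    return K,np.array(f['D']),T[:3,:3],T[:3,3]
def rays(c,px):
    K,D,M,e=c;p=cv2.undistortPoints(np.array(px,float).reshape(-1,1,2),K,D).reshape(-1,2)
    return e,np.c_[p,np.ones(len(p))]@M.T
def onz(c,px,z):
    e,d=rays(c,px);return e+d*((z-e[2])/d[:,2])[:,None]
def proj(c,P):
    K,D,M,e=c;return cv2.projectPoints(np.array(P,float).reshape(-1,3),cv2.Rodrigues(M.T)[0],-M.T@e,K,D)[0].reshape(-1,2)
def tri(c1,p1,c2,p2):
    A=np.zeros((3,3));b=np.zeros(3);
    for c,p in((c1,p1),(c2,p2)):
        e,d=rays(c,[p]);d=d[0]/np.linalg.norm(d);Q=np.eye(3)-np.outer(d,d);A+=Q;b+=Q@e
    return np.linalg.solve(A,b)
E
python3 - <<'E'
import pickle,cv2,numpy as np
s,f=pickle.load(open("f0.pkl","rb"))
t=f['top']['img'];sd=f['side']['img']
a=cv2.resize(t[240:320,355:455],(500,400),interpolation=cv2.INTER_CUBIC)   # x5
b=cv2.resize(t[180:290,205:316],(400,396),interpolation=cv2.INTER_CUBIC)
c=cv2.resize(sd[160:250,320:395],(300,360),interpolation=cv2.INTER_CUBIC)[:200]
o=np.zeros((600,800,3),np.uint8)
o[:400,:500]=a
o[:360,500:]=cv2.resize(sd[160:250,320:395],(300,360),interpolation=cv2.INTER_CUBIC)
lip=cv2.resize(t[250:290,205:316],(555,200),interpolation=cv2.INTER_CUBIC); o[400:,:555]=lip
cv2.imwrite("pics/crop1.png",o[:,:,::-1])
E
```

```text
(no output)
```

View pics/crop1.png

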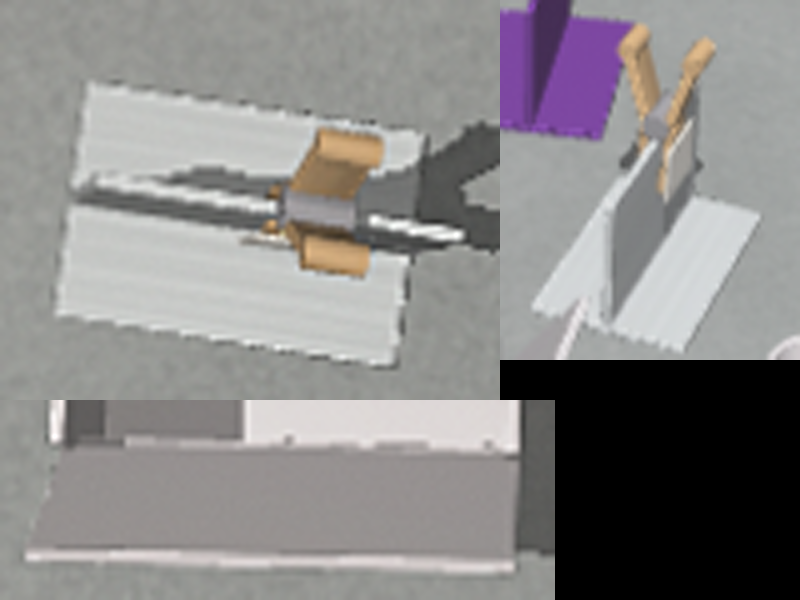

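The crop confirms it. The grey stand's panel top edge runs from (373,276) to (447,287), and the wooden peg sits at (422,281) with its paper tag on the robot side. The wide bin's lip edge runs from (210.6,281) to (308,283.4).

Run:
```python
import pickle,numpy as np
from h import *
s,f=pickle.load(open("f0.pkl","rb"));c=cam(f['top'])
u=lambda l,ox=355,oy=240,k=5:[(ox+x/k,oy+y/k) for x,y in l]
p=onz(c,u([(90,180),(462,235)]),.106);print("panel",p.round(4),p.mean(0).round(4),np.linalg.norm(p[1]-p[0]),np.degrees(np.arctan2(*(p[1]-p[0])[:2])))
b=onz(c,u([(90,85),(425,130),(398,365),(58,315)]),.006);print("base",b.round(4),b.mean(0).round(4))
for i,j in((0,1),(3,2)): print(np.degrees(np.arctan2(*(b[j]-b[i])[:2])))
# grips top extents
g=onz(c,u([(320,131),(383,138),(303,255),(368,258)]),.17);print("grips",g.round(4))
bar=onz(c,u([(286,208),(358,210)]),.126);print("barrel",bar.round(4),bar.mean(0))
l=onz(c,u([(28,554),(515,567)],205,250-80),.15);print("lip",l.round(4),l.mean(0),np.linalg.norm(l[1]-l[0]),np.degrees(np.arctan2(*(l[1]-l[0])[:2])))
M=q2m(s['tool_rot']);print(M.round(3))
for n,px,z in (("jar",(189,346),.1),("cup",(337,346),.07)): print(n,onz(c,[px],z).round(3))
# side check
c2=cam(f['side']); S=lambda l:[(320+(x-500)/4,160+y/4) for x,y in l]
print("side pred",proj(c2,[p[0],p[1],p.mean(0)]).round(1), "meas", S([(660,145),(700,75)]) )
cut=tri(c,u([(90,180)])[0],c2,S([(610,213)])[0]); print("tri panel left top",cut.round(3))
print("lip in side", proj(c2,l).round(1))
```

```text
panel [[ 0.5153 -0.2234  0.106 ]
 [ 0.4941 -0.3838  0.106 ]] [ 0.5047 -0.3036  0.106 ] 0.1617256704685638 -172.4695321840694
base [[ 0.5683 -0.2349  0.006 ]
 [ 0.5498 -0.3928  0.006 ]
 [ 0.4402 -0.3788  0.006 ]
 [ 0.4612 -0.2205  0.006 ]] [ 0.5049 -0.3067  0.006 ]
-173.31309920438795
-172.4160501154096
grips [[ 0.5311 -0.3094  0.17  ]
 [ 0.5287 -0.3352  0.17  ]
 [ 0.481  -0.3021  0.17  ]
 [ 0.4801 -0.3286  0.17  ]]
barrel [[ 0.5031 -0.3037  0.126 ]
 [ 0.5027 -0.3343  0.126 ]] [ 0.50293121 -0.31902222  0.126     ]
lip [[ 0.4954  0.1136  0.15  ]
 [ 0.4941 -0.0858  0.15  ]] [0.49477661 0.01389868 0.15      ] 0.19933531045350475 -179.63031023387592
[[-0.961  0.277 -0.001]
 [ 0.277  0.961 -0.002]
 [ 0.    -0.002 -1.   ]]
jar [[0.36  0.164 0.1  ]]
cup [[ 0.365 -0.15   0.07 ]]
side pred [[346.  211.5]
 [367.9 178.6]
 [357.4 194.4]] meas [(360.0, 196.25), (370.0, 178.75)]
tri panel left top [ 0.514 -0.224  0.1  ]
lip in side [[314.3 295.4]
 [340.6 233.2]]
```

```bash
python3 -m pendant '[[1,[0,0,-0.6],0.452],[1,[0,0,-0.6],0.452],[1,[0,0,-0.6],0.452],[1,[0,0,-0.6],0.452],[1,[0,0,-0.6],0.452],[1,[0,0,-0.6],0.452],[1,[0,0,-0.6],0.452],[1,[0,0,-0.6],0.452],[1,[0,0,-0.6],0.452],[1,[0,0,-0.6],0.452]]'; python3 -m pendant '[[1,[-1,0.93,0],0],[1,[-1,0.93,0],0],[1,[-1,0.93,0],0],[1,[-1,0.93,0],0]]'
```

```text
time: 1.15
tool_pos: [0.1731, 0.6003, 0.3028]
tool_rot: [0.0, 0.753, 0.658, -0.0]
contact_force: [-0.2, -0.2, -0.8]
gripper_width: 1.003
grasp_force: 0.0
time: 1.55
tool_pos: [0.2701, 0.4642, 0.3031]
tool_rot: [0.001, 0.753, 0.658, -0.0]
contact_force: [0.2, 0.1, 0.4]
gripper_width: 1.002
grasp_force: 0.0
```

```bash
for i in 1; do python3 -m pendant '[[1,[-1,0.93,0],0],[1,[-1,0.93,0],0],[1,[-1,0.93,0],0],[1,[-1,0.93,0],0]]'; python3 -m pendant '[[1,[-1,0.93,0],0],[1,[-1,0.93,0],0],[1,[-1,0.93,0],0],[1,[-1,0.93,0],0]]'; python3 -m pendant '[[1,[-1,0.93,0],0],[1,[-1,0.93,0],0],[1,[-1,0.93,0],0],[1,[-1,0.93,0],0]]'; python3 -m pendant '[[1,[-1,0,0],0],[1,[-1,0,0],0],[1,[-1,0,0],0]]' ;python3 -m pendant '[[1,[-1,0,0],0],[1,[-1,0,0],0],[1,[-1,0,0],0]]' ;python3 -m pendant '[[1,[-0.6,0,0],0],[1,[-0.6,0,0],0],[1,[-0.6,0,0],0],[1,[-0.6,0,0],0]]' ; done | grep -E "time|pos|force"
python3 - <<'E'
from plant import manip
import cv2,pickle
from h import *
s=manip.state();f=manip.grab_frame("wrist");pickle.dump((s,f),open("w1.pkl","wb"));cv2.imwrite("pics/w1.png",f["img"][:,:,::-1])
c=cam(f,s)
print(s['tool_pos'],proj(c,[[.5027,-.319,.106],[.531,-.322,.17],[.4805,-.316,.17],[.5153,-.2234,.106],[.4941,-.3838,.106]]).round(0))
E
```

```text
time: 1.95
tool_pos: [0.3651, 0.331, 0.3031]
contact_force: [-0.9, -0.0, 0.3]
grasp_force: 0.0
time: 2.35
tool_pos: [0.4601, 0.1978, 0.303]
contact_force: [-0.5, 1.3, -0.6]
grasp_force: 0.0
time: 2.75
tool_pos: [0.5552, 0.0646, 0.3026]
contact_force: [-0.1, 0.3, 0.3]
grasp_force: 0.0
time: 3.05
tool_pos: [0.5377, -0.0537, 0.303]
contact_force: [-0.0, 1.7, -0.6]
grasp_force: 0.0
time: 3.35
tool_pos: [0.5222, -0.1729, 0.303]
contact_force: [-0.2, 0.6, -0.5]
grasp_force: 0.0
time: 3.75
tool_pos: [0.5136, -0.2414, 0.303]
contact_force: [-0.4, -1.4, -0.3]
grasp_force: 0.0
[ 0.51359874 -0.24144932  0.30302715] [[318. 282.]
 [350. 311.]
 [292. 312.]
 [318. 190.]
 [318. 336.]]
```

View pics/w1.png

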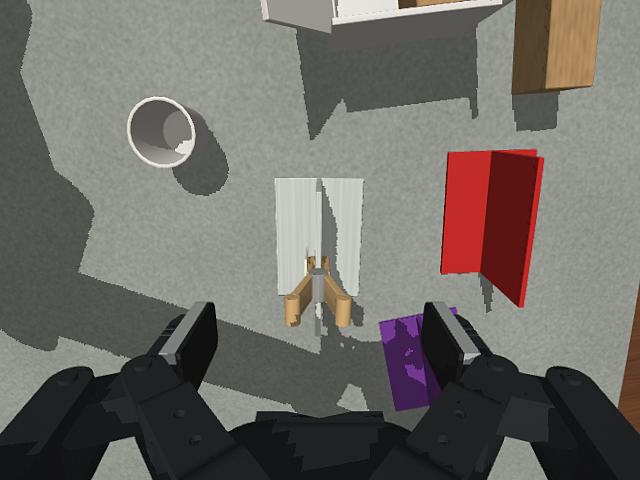

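The wrist view shows the peg's grips at (291,310) and (343,310), centred on the tool axis at column 318. The panel runs parallel to the tool's x, so alignment is good; I only need to shift in x and descend.

```bash
python3 -m pendant '[[1,[-0.65,0,0],0],[1,[-0.65,0,0],0],[1,[-0.65,0,0.3],0],[1,[-0.65,0,0.6],0],[1,[-0.65,0,0.9],0],[1,[-0.65,0,0.95],0]]'; python3 -m pendant '[[1,[0,0,0.32],0],[1,[0,0,0.32],0],[1,[0,0,0.32],0]]'; python3 -m pendant '[[0.8,[0,0,0],0],[0.6,[0,0,0],0],[0.5,[0,0,0],0],[0.4,[0,0,0],0],[0.4,[0,0,0],0],[0.4,[0,0,0],0],[0.4,[0,0,0],0]]'
python3 - <<'E'
from plant import manip
import cv2
f=manip.grab_frame("wrist");g=manip.grab_frame("side")
o=np=__import__('numpy').zeros((480,800,3),'uint8')
o[:,:480]=f["img"][:,80:560];o[:427,480:]=cv2.resize(g["img"][140:260,310:400],(320,427))
cv2.imwrite("pics/w2.png",o[:,:,::-1])
E
```

```text
time: 4.4
tool_pos: [0.5013, -0.3163, 0.1836]
tool_rot: [-0.005, 0.751, 0.66, -0.001]
contact_force: [-0.8, 0.3, -0.2]
gripper_width: 0.997
grasp_force: 0.0
time: 4.7
tool_pos: [0.5036, -0.3193, 0.152]
tool_rot: [0.0, 0.751, 0.66, 0.0]
contact_force: [0.5, 0.5, -0.1]
gripper_width: 1.0
grasp_force: 0.0
time: 5.4
tool_pos: [0.5079, -0.323, 0.1596]
tool_rot: [0.008, 0.752, 0.66, 0.002]
contact_force: [2.6, 2.0, 16.5]
gripper_width: 0.408
grasp_force: 12.8
```

View pics/w2.png

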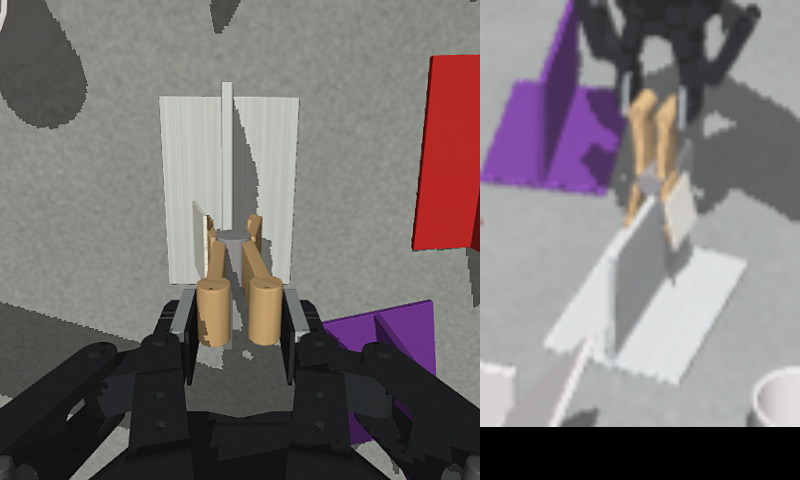

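The peg is squeezed open in both views, with the jaws clear of the panel and the grips against the pads at (213,312) and (266,312) in the left half. Next I lift and carry it.

```bash
python3 -m pendant '[[0.4,[0,0,-0.1],0],[0.4,[0,0,-0.25],0],[0.4,[0,0,-0.5],0],[0.4,[0,0,-0.8],0],[0.4,[0,0,-1],0],[0.4,[0,0,-1],0]]'; python3 -m pendant '[[0.4,[0.2,0,-0.4],0],[0.4,[0.5,0,-0.4],-0.04],[0.4,[0.8,0,-0.4],-0.04],[0.4,[1,0,-0.4],-0.04],[0.4,[1,0,-0.4],-0.04]]'; python3 -m pendant '[[0.4,[0.3,0,0],0],[0.4,[0.6,0,0],0],[0.4,[1,0,0],0],[0.4,[1,0,0],0],[0.4,[1,0,0],0]]'
python3 - <<'E'
from plant import manip
import cv2,pickle,numpy as np
from h import *
s=manip.state();f=manip.grab_frame("wrist");g=manip.grab_frame("side");t=manip.grab_frame("top");pickle.dump((s,f,g,t),open("w3.pkl","wb"))
p=proj(cam(g),[s['tool_pos']])[0].astype(int);print(s['tool_pos'],s['tool_rot'],p)
x,y=max(p[0]-60,0),max(p[1]-60,0)
o=np.zeros((480,800,3),'uint8')
o[:,:440]=f["img"][:,100:540];o[:,440:]=cv2.resize(g["img"][y:y+160,x:x+120],(360,480));print(x,y)
cv2.imwrite("pics/w3.png",o[:,:,::-1])
E
```

```text
time: 6.1
tool_pos: [0.5046, -0.3214, 0.2769]
tool_rot: [0.005, 0.752, 0.66, 0.001]
contact_force: [-0.3, -0.0, -0.1]
gripper_width: 0.402
grasp_force: 9.9
time: 6.6
tool_pos: [0.5184, -0.1983, 0.3177]
tool_rot: [-0.001, 0.707, 0.707, 0.0]
contact_force: [0.5, -0.5, -0.6]
gripper_width: 0.402
grasp_force: 9.9
time: 7.1
tool_pos: [0.5188, -0.0809, 0.318]
tool_rot: [-0.0, 0.708, 0.706, -0.001]
contact_force: [0.0, 0.1, -1.4]
gripper_width: 0.404
grasp_force: 9.9
[ 0.51883129 -0.0809075   0.31796859] [-3.24797394e-04  7.08158597e-01  7.06053023e-01 -6.51708273e-04] [329 169]
269 109
```

View pics/w3.png

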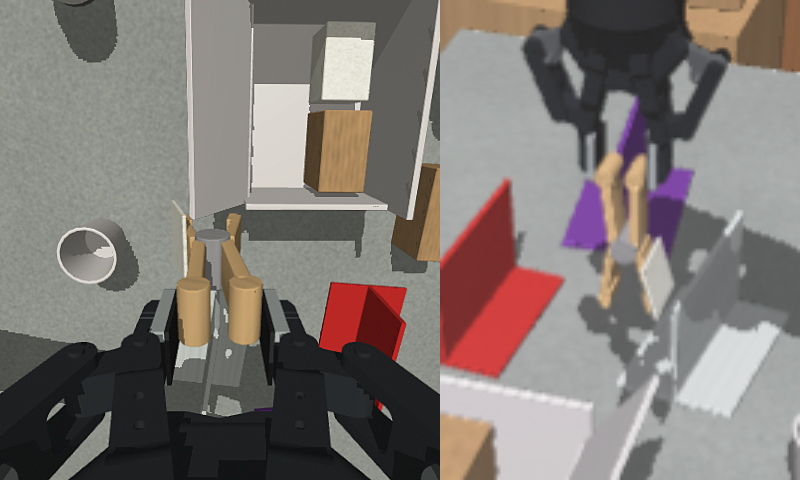

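The peg hangs straight and open under the fingers. The wrist view shows the barrel at about (313,237) and the grips at (293,284) and (345,284); in the side view the barrel is at about (330,192). Now its height relative to the TCP.

Run:
```python
import pickle
from h import *
s,f,g,t=pickle.load(open("w3.pkl","rb"));cw=cam(f,s);cs=cam(g);T=q2m(s['tool_rot']);P=s['tool_pos']
for h in (0,.005,.01,.015,.02):
    pts=[[.013,0,-h+.042],[.013,0,-h+.052],[.013,0,-h],[-.013,0,-h-.007],[.013,0,-h-.007]]
    print(h,proj(cw,np.array(pts)@T.T+P).round(0).tolist(),proj(cs,[T@np.array([0,0,-h+.052])+P]).round(0))
print(((tri(cw,(313,237),cs,(330,192))-P)@T).round(4))
# bin lip line in wrist: far/near corner of lip edge px (190,217)?
for px in ((290,217),(287,1)): print(onz(cw,[px],.15).round(4))
```

```text
0 [[318.0, 246.0], [318.0, 240.0], [318.0, 276.0], [318.0, 337.0], [318.0, 283.0]] [[330. 190.]]
0.005 [[318.0, 249.0], [318.0, 243.0], [318.0, 281.0], [318.0, 344.0], [318.0, 288.0]] [[330. 188.]]
0.01 [[318.0, 252.0], [318.0, 246.0], [318.0, 286.0], [318.0, 351.0], [317.0, 294.0]] [[330. 187.]]
0.015 [[318.0, 255.0], [318.0, 249.0], [318.0, 292.0], [318.0, 358.0], [317.0, 300.0]] [[330. 185.]]
0.02 [[318.0, 259.0], [318.0, 252.0], [317.0, 297.0], [317.0, 366.0], [317.0, 306.0]] [[330. 183.]]
[ 0.0167 -0.0041  0.0442]
[[ 0.4929 -0.0831  0.15  ]]
[[0.495  0.0882 0.15  ]]
```

```bash
python3 -m pendant '[[0.4,[0.4,-0.11,0],0],[0.4,[0.8,-0.11,0],0],[0.4,[0.8,-0.11,0],0],[0.4,[0.8,-0.11,0.25],0],[0.4,[0.8,-0.11,0.45],0],[0.4,[0.8,-0.11,0.6],0],[0.4,[0.8,-0.11,0.66],0],[0.4,[0.8,-0.11,0.66],0],[0.4,[0.8,-0.11,0.66],0]]'
python3 - <<'E'
from plant import manip
import cv2,pickle,numpy as np
from h import *
s=manip.state();f=manip.grab_frame("wrist");g=manip.grab_frame("side");pickle.dump((s,f,g),open("w4.pkl","wb"))
p=proj(cam(g),[s['tool_pos']])[0].astype(int);x,y=p[0]-50,p[1]-40;print(s['tool_pos'],x,y)
o=np.zeros((480,800,3),'uint8')
o[:,:440]=f["img"][:,100:540];o[:,440:]=cv2.resize(g["img"][y:y+120,x:x+90],(360,480))
cv2.imwrite("pics/w4.png",o[:,:,::-1])
E
```

```text
time: 8.15
tool_pos: [0.507, 0.0142, 0.2407]
tool_rot: [0.001, 0.709, 0.705, 0.0]
contact_force: [1.1, -0.6, -0.4]
gripper_width: 0.404
grasp_force: 9.9
[0.50695179 0.01418991 0.24071482] 272 188
```

View pics/w4.png

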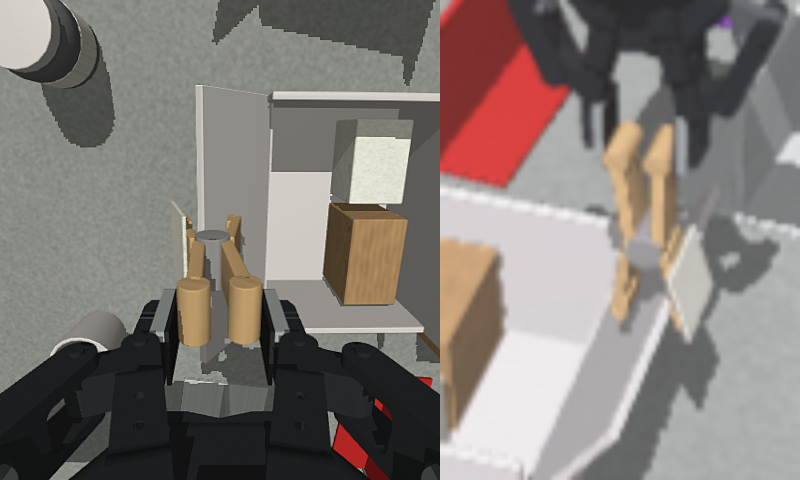

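Left, the lip edge (column about 200, top of the lip) lies between the front jaw at (190,235) and the back jaw at (235,225). Right, the jaws straddle the edge. Now I move along the arc so that the lip turns the peg.

```bash
python3 -m pendant '[[0.4,[0,-0.04,0.04],0],[0.4,[0,-0.08,0.08],0],[0.4,[0,-0.12,0.12],0],[0.4,[0,-0.16,0.16],0],[0.4,[0,-0.16,0.16],0]]'
python3 - <<'E'
from plant import manip
import cv2,pickle,numpy as np
from h import *
s=manip.state();f=manip.grab_frame("wrist");g=manip.grab_frame("side");pickle.dump((s,f,g),open("w5.pkl","wb"))
p=proj(cam(g),[s['tool_pos']])[0].astype(int);x,y=p[0]-50,p[1]-40;print(s['tool_pos'],x,y)
o=np.zeros((480,800,3),'uint8')
o[:,:440]=f["img"][:,100:540];o[:,440:]=cv2.resize(g["img"][y:y+120,x:x+90],(360,480))
cv2.imwrite("pics/w5.png",o[:,:,::-1])
E
```

```text
time: 8.75
tool_pos: [0.4864, 0.0152, 0.2199]
tool_rot: [-0.0, 0.709, 0.706, -0.0]
contact_force: [2.5, -0.5, 0.6]
gripper_width: 0.402
grasp_force: 8.8
[0.48635918 0.01522329 0.21985932] 282 198
```

View pics/w5.png

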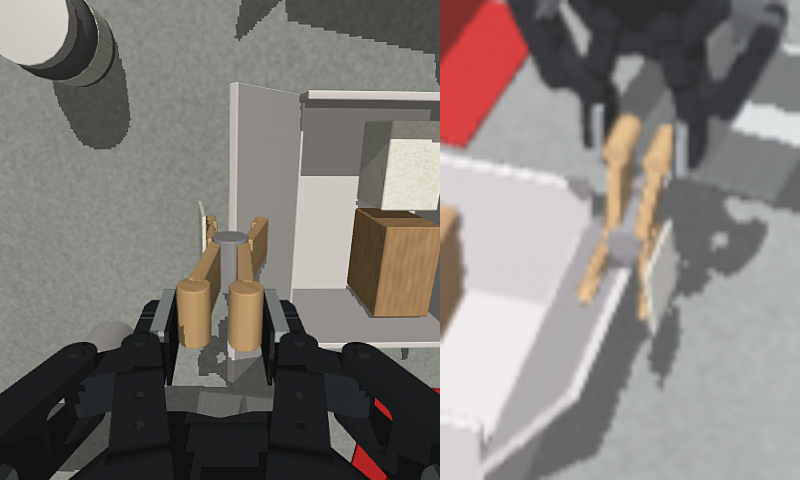

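It works as planned: the peg is turning in the pads with the barrel at (330,240), it straddles the lip, and the force is only 2.5 N. I carry on along the slope.

```bash
python3 -m pendant '[[0.4,[0,-0.05,0.04],0],[0.4,[0,-0.1,0.08],0],[0.4,[0,-0.15,0.12],0],[0.4,[0,-0.19,0.15],0],[0.4,[0,-0.19,0.15],0]]'
python3 - <<'E'
from plant import manip
import cv2,pickle,numpy as np
from h import *
s=manip.state();f=manip.grab_frame("wrist");g=manip.grab_frame("side");pickle.dump((s,f,g),open("w6.pkl","wb"))
p=proj(cam(g),[s['tool_pos']])[0].astype(int);x,y=p[0]-50,p[1]-40;print(s['tool_pos'],x,y)
o=np.zeros((480,800,3),'uint8')
o[:,:440]=f["img"][:,100:540];o[:,440:]=cv2.resize(g["img"][y:y+120,x:x+90],(360,480))
cv2.imwrite("pics/w6.png",o[:,:,::-1])
E
```

```text
time: 9.35
tool_pos: [0.4638, 0.0153, 0.2022]
tool_rot: [0.0, 0.709, 0.706, 0.0]
contact_force: [2.4, -0.2, 1.3]
gripper_width: 0.403
grasp_force: 10.1
[0.46379195 0.01526327 0.20215328] 292 206
```

View pics/w6.png

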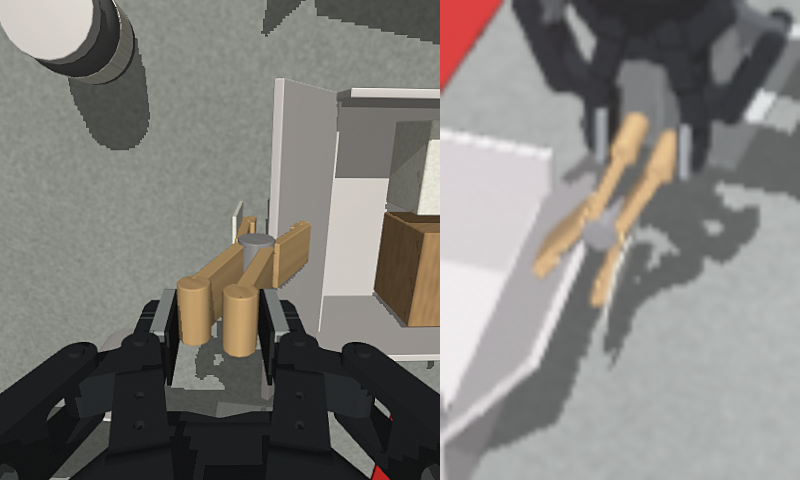

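The peg now leans along the lip and straddles it; the barrel is at wrist pixel about (356,240) and the lip edge at column about 371. I check numerically how far it still has to go.

Run:
```python
import pickle
from h import *
s,f,g=pickle.load(open("w6.pkl","rb"));cw=cam(f,s);cs=cam(g)
e=np.array([.4945,.0153,.15]);z=np.array([-.574,0,.819])
for d in (0,.005,.01,.015,.02):
    b=e+z*(.01+d);print(d,proj(cw,[b+[0,.013,0],e+[0,.05,0]]).round(0).tolist(),proj(cs,[b,b+[0,.013,0]]).round(0).tolist())
print("side barrel px",(292+160/4,206+232/4),((tri(cw,(356,240),cs,(332,264)))))
```

```text
0 [[363.0, 244.0], [374.0, 175.0]] [[331.0, 260.0], [329.0, 264.0]]
0.005 [[359.0, 247.0], [374.0, 175.0]] [[332.0, 259.0], [331.0, 263.0]]
0.01 [[354.0, 249.0], [374.0, 175.0]] [[334.0, 258.0], [332.0, 262.0]]
0.015 [[349.0, 252.0], [374.0, 175.0]] [[335.0, 257.0], [333.0, 261.0]]
0.02 [[344.0, 254.0], [374.0, 175.0]] [[336.0, 256.0], [335.0, 260.0]]
side barrel px (332.0, 264.0) [0.48289077 0.03262712 0.16487226]
```

```bash
python3 -m pendant '[[0.4,[0,0.02,0.03],0],[0.4,[0,0.03,0.05],0],[0.4,[0,0.04,0.06],0],[0.4,[0,0.04,0.06],0]]'; python3 -m pendant '[[0.4,[0,0.01,0.02],0],[0.4,[0,0.02,0.04],0],[0.4,[0,0.02,0.04],0]]'
```

```text
time: 9.85
tool_pos: [0.4691, 0.0152, 0.1952]
tool_rot: [-0.0, 0.709, 0.706, -0.0]
contact_force: [1.0, 0.5, 3.2]
gripper_width: 0.396
grasp_force: 10.2
time: 10.15
tool_pos: [0.4696, 0.0153, 0.1946]
tool_rot: [-0.003, 0.708, 0.706, -0.003]
contact_force: [-17.2, 1.1, 26.0]
gripper_width: 0.4
grasp_force: 17.5
```

The barrel is seated: the 31 N reaction runs along the slope. I release while holding the push.

```bash
python3 -m pendant '[[0.45,[0,0,0],0],[0.5,[0,0,0],0],[0.55,[0,0,0],0],[0.6,[0,0,0],0],[0.7,[0,0,0],0],[0.8,[0,0,0],0],[1,[0,0,0],0],[1,[0,0,0],0],[1,[0,0,0],0]]'
python3 - <<'E'
from plant import manip
import cv2,pickle,numpy as np
from h import *
s=manip.state();f=manip.grab_frame("wrist");g=manip.grab_frame("side");pickle.dump((s,f,g),open("w7.pkl","wb"))
p=proj(cam(g),[s['tool_pos']])[0].astype(int);x,y=p[0]-50,p[1]-40;print(s['tool_pos'],x,y)
o=np.zeros((480,800,3),'uint8')
o[:,:440]=f["img"][:,100:540];o[:,440:]=cv2.resize(g["img"][y:y+120,x:x+90],(360,480))
cv2.imwrite("pics/w7.png",o[:,:,::-1])
e=np.array([.4945,.0153,.15]);z=np.array([-.574,0,.819]);
for d in (0,.005,.01):
    b=e+z*(.01+d);print(d,proj(cam(f,s),[b+[0,.013,0]]).round(0),proj(cam(g),[b+[0,.013,0]]).round(0))
E
```

```text
time: 11.05
tool_pos: [0.4717, 0.0152, 0.1906]
tool_rot: [0.0, 0.709, 0.706, 0.0]
contact_force: [0.5, 0.1, 0.2]
gripper_width: 1.004
grasp_force: 0.0
[0.47167962 0.01515608 0.19060854] 288 210
0 [[351. 251.]] [[329. 264.]]
0.005 [[346. 254.]] [[331. 263.]]
0.01 [[340. 257.]] [[332. 262.]]
```

View pics/w7.png

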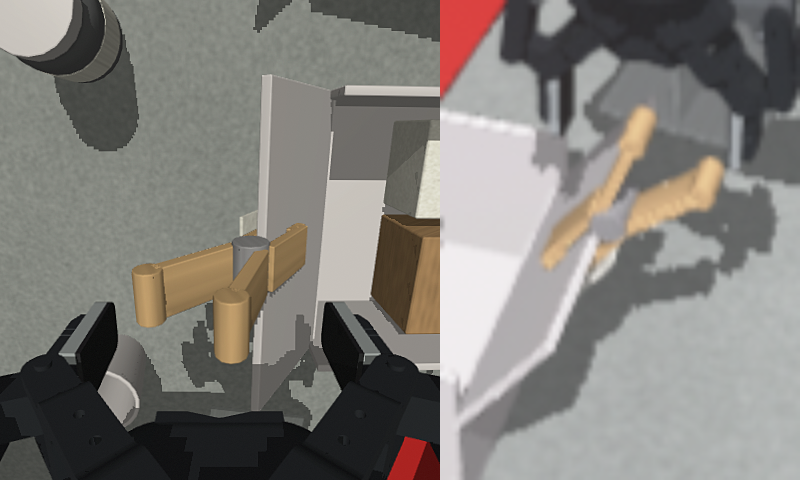

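The peg has sprung shut on the lip with its barrel at wrist (350,243) and side (330,265); a fully seated peg predicts (351,251) and (329,264). The fingers are clear, so I lift away and check again.

```bash
python3 -m pendant '[[1,[0,0,-0.15],0],[1,[0,0,-0.4],0],[1,[0,0,-0.7],0],[1,[0,0,-1],0],[1,[0,0,-1],0],[1,[0,0,-1],0],[1,[0,0,-1],0]]'
python3 - <<'E'
from plant import manip
import cv2,pickle,numpy as np
from h import *
s=manip.state();f=manip.grab_frame("wrist");g=manip.grab_frame("side")
e=np.array([.4945,.0153,.15]);z=np.array([-.574,0,.819]);xx=np.array([.819,0,.574])
P=[e+z*.01+[0,.013,0],e+z*.062+xx*.022+[0,.013,0],e+z*.062-xx*.022+[0,.013,0]]
o=np.zeros((480,800,3),'uint8')
for im,c in((f['img'],cam(f,s)),(g['img'],cam(g))):
    q=proj(c,P);print(q.round(0).tolist())
    for u in q: cv2.circle(im,tuple(int(v) for v in u),1,(0,0,255),-1)
o[:,:440]=cv2.resize(f["img"][150:390,220:440],(440,480));o[:,440:]=cv2.resize(g["img"][210:330,290:380],(360,480))
cv2.imwrite("pics/w8.png",o[:,:,::-1])
E
```

```text
time: 11.85
tool_pos: [0.471, 0.0152, 0.309]
tool_rot: [-0.001, 0.709, 0.706, -0.001]
contact_force: [0.4, -0.2, -0.8]
gripper_width: 0.999
grasp_force: 0.0
[[340.0, 204.0], [327.0, 221.0], [279.0, 213.0]]
[[329.0, 264.0], [335.0, 245.0], [352.0, 258.0]]
```

View pics/w8.png

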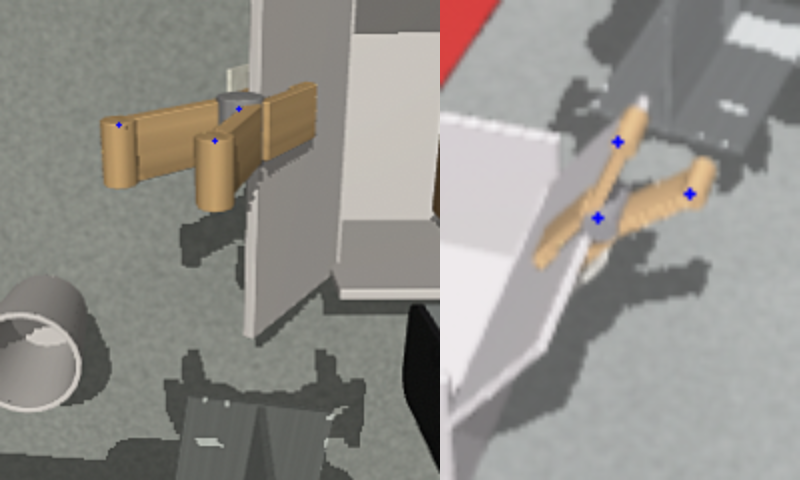

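The blue marks predict a fully seated, aligned peg, and they fall on the barrel and grips in both views (wrist barrel at (340,204), side barrel at (329,264)). The jar and cup were not touched. I hand the job in.

```bash
python3 -c "
from plant import manip
print(manip.job_done())"
```

```text
the job is handed in; nothing more can be done
None
```

The peg is clamped fully down on the wide bin's front lip near its middle, the arm is clear and touched nothing else on the counter, and I handed the job in at about 12 s; no verdict was returned.

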